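Put the colour-capped reagent bottles away in their trays

ROBOT

A 6-joint arm with a two-finger parallel gripper is mounted at the origin on the work surface. World frame = base frame: x ahead of the robot, y to its left, z up, the work surface at z = 0. Lengths are in mm, angles in rad, forces in N, time in s.
With the tool pointing down it reaches from about 425 to 950 mm from the base axis. Payload 3.5 kg.
Tool frame: the origin (TCP) lies midway between the tips of the shut fingers; the grasp point (between the pads) lies bot.tcp_to_grasp behind it (bot.tcp_to_grasp is the distance from the TCP to the grasp point, in mm); y points along the fingers, x is the direction in which the jaws open and shut, and the axes are right-handed (so a half turn about y gives the same grasp; the last joint's range is limited). The gripper opens to 85 mm and grips with 20 to 120 N. Pads are 22 mm wide; open, the fingers measure 114 mm over their backs; the gripper's body (76 mm by 85 mm) begins 54 mm behind the grasp point. The pads swing forward as they close: fully open they stand 13 mm farther back than shut.
Start: joints at [0.994, 0.286, 1.577, -0, 1.279, -0.15], TCP at [279.386, 614.451, 231.325] pointing down, gripper open.
Joint ranges: [-2.77, 2.77], [-0.9, 2.22], [0.21, 2.48], [-1.53, 4.67], [0.24, 2.81], [-2.84, 2.84]. Speed limits (rad/s): [2.79, 2.79, 3.14, 3.14, 3.14, 3.14].

INTERFACE

Orientations are given as [roll, pitch, yaw] about the fixed x, y, z axes, in that order (R = Rz(yaw) Ry(pitch) Rx(roll)).
In Python, from station import bot gives the robot as it stands.
- The arm moves only by the shell command python3 -m inch 'ROWS' [OPENING] [FORCE]. ROWS is a JSON object of lists of equal length, an entry for each row: "slide": the shift along the tool's x, y, z in m, a list of three; "spin": the turn about the tool's y in degrees. A call has 1 to 8 rows; each row shifts and turns the commanded pose from where the row before left it, along the tool's axes as they then stand; what a row does not reach is not made up. A row lasts 1/8 s, in which the tool goes at most 62.5 mm and 10.7 degrees, less where a joint would pass 70% of its speed; a pose out of reach is approached as far as the arm can. A call with a gripper value outside its range is refused whole. OPENING is the opening, from -1 (shut) to 1 (fully open), set as the call begins (- or left out, the last holds). The fingers move at their own pace and stop on an object; FORCE is the grip in N (left out, the last holds). Time passes only in rows, so rows that do not move let the fingers close. It gives the time, the measured TCP pose, the force and the opening at its end, in the units of the state.
- bot.read_state(): the state, without advancing time (a new reading comes with each control period).
- bot.camera(name): name is "side" or "top"; returns the picture (400x640x3 uint8, red, green, blue); there is no depth.
- bot.camera_model(name): a dict with "K" (3x3 intrinsics, pixels), "dist" ([k1, k2, p1, p2, k3] as OpenCV has them; the pictures are not rectified), "rvec" (rotation vector, rad) and "tvec" (3), from world to camera coordinates, as OpenCV has them. Camera axes: x right, y down, z forward; pixel columns grow to the right and rows downward; lengths in mm; the calibration is good to about 2 mm. A picture is of the moment at which its call begins. camera_model takes no time and is no camera call.
- bot.close_job(): hands the job in, once; it reports no verdict.
The state is a dict: "time_s": time; "q": joint angles; "dq": joint speeds; "tau": joint torques, N m; "ee_pos": TCP position; "orientation": TCP orientation; "wrist_force": force on the tool from outside, world axes, zero at the start; "moment": the same for the moment, N m; "opening": finger opening in mm.
Only numpy, scipy, OpenCV 4.12 (cv2) and the standard library are available. Lean on these libraries where they do the work, as an engineer would, in place of code of your own. Each camera call takes 0.05 s, during which the arm holds its last target. There are 200 camera calls.

TASK

Put the red-, blue- and yellow-capped reagent bottles away, each standing upright on the floor of the tray of its own colour; the yellow-capped one goes into the gap between the two white-capped bottles that already stand in the yellow tray. Keep every bottle upright and do not knock or push the white- and black-capped bottles: they stay where they are.

Things in the scene. Friction and masses are not known exactly. Their poses are not given: they have to be found in the camera images.
- bottle_red: Square white plastic reagent bottle, body 42 x 42 mm and 70 mm high, with a sloping shoulder and a round screw cap of 30 mm diameter whose side runs from 82 to 106 mm above the underside (total height 106 mm); 0.08 to 0.17 kg. Its cap and label stripe are red. It stands loose on the bench. Origin: centre of the underside; x and y run square to its sides, z up.
- bottle_blue: Square white plastic reagent bottle, body 42 x 42 mm and 70 mm high, with a sloping shoulder and a round screw cap of 30 mm diameter whose side runs from 82 to 106 mm above the underside (total height 106 mm); 0.08 to 0.17 kg. Its cap and label stripe are blue. It stands loose on the bench. Origin: centre of the underside; x and y run square to its sides, z up.
- bottle_yellow: Square white plastic reagent bottle, body 42 x 42 mm and 70 mm high, with a sloping shoulder and a round screw cap of 30 mm diameter whose side runs from 82 to 106 mm above the underside (total height 106 mm); 0.08 to 0.17 kg. Its cap and label stripe are yellow. It stands loose on the bench. Origin: centre of the underside; x and y run square to its sides, z up.
- bottle_white: Square white plastic reagent bottle, body 42 x 42 mm and 70 mm high, with a sloping shoulder and a round screw cap of 30 mm diameter whose side runs from 82 to 106 mm above the underside (total height 106 mm); 0.08 to 0.17 kg. White cap, grey label stripe; it stands alone on the bench and is not wanted: leave it. Origin: centre of the underside; x and y run square to its sides, z up.
- bottle_black: Square white plastic reagent bottle, body 42 x 42 mm and 70 mm high, with a sloping shoulder and a round screw cap of 30 mm diameter whose side runs from 82 to 106 mm above the underside (total height 106 mm); 0.08 to 0.17 kg. Black cap and stripe; it stands alone on the bench and is not wanted: leave it. Origin: centre of the underside; x and y run square to its sides, z up.
- tray_red: Low open red plastic tray, fixed to the bench, outside 72 x 72 mm and 16 mm high, walls and floor 4 mm thick (inside 64 x 64 mm). Empty at the start; room for one bottle. Origin: centre of the underside, so its inner floor is at z = +4 mm; x and y run square to its walls, z up.
- tray_blue: Low open blue plastic tray, fixed to the bench, outside 72 x 72 mm and 16 mm high, walls and floor 4 mm thick (inside 64 x 64 mm). Empty at the start; room for one bottle. Origin: centre of the underside, so its inner floor is at z = +4 mm; x and y run square to its walls, z up.
- tray_yellow: Low open yellow plastic tray, fixed to the bench, outside 72 mm (its x) by 152 mm (its y) and 16 mm high, walls and floor 4 mm thick (inside 64 x 144 mm). Two white-capped bottles stand in it at the ends, at y = +48 and -48 mm, leaving a gap 54 mm wide along y at its middle for one bottle. Origin: centre of the underside, so its inner floor is at z = +4 mm; z up.
- neighbour_a: Square white plastic reagent bottle, body 42 x 42 mm and 70 mm high, with a sloping shoulder and a round screw cap of 30 mm diameter whose side runs from 82 to 106 mm above the underside (total height 106 mm); 0.08 to 0.17 kg. White cap, grey label stripe; it stands loose in the yellow tray, at the +y end, and stays there. Origin: centre of the underside; x and y run square to its sides, z up.
- neighbour_b: Square white plastic reagent bottle, body 42 x 42 mm and 70 mm high, with a sloping shoulder and a round screw cap of 30 mm diameter whose side runs from 82 to 106 mm above the underside (total height 106 mm); 0.08 to 0.17 kg. White cap, grey label stripe; it stands loose in the yellow tray, at the -y end, and stays there. Origin: centre of the underside; x and y run square to its sides, z up.
Mind the look-alikes: they are no part of the job. Leave any brown or orange look-alike of the bottle_blue alone. Of the things shaped like the tray_yellow, the yellow one is meant.

How it is judged (in metres and radians):
At the end, for the whole second after the job is handed in: Red, blue and yellow bottles released at rest on the floor of their own trays (4 mm), within 14 mm of the tray centre along each axis, upright within 0.1 rad; the four white- and black-capped bottles upright within 0.1 rad, at rest, within 15 mm of their starts (z of bottle_red in the frame of tray_red between 0 and 0.008 m and angle between each of bottle_red, bottle_blue, bottle_yellow, bottle_white, bottle_black, neighbour_a, neighbour_b's own z axis and vertical below 0.1 rad and linear speed of each of bottle_red, bottle_blue, bottle_yellow, bottle_white, bottle_black, neighbour_a, neighbour_b below 0.02 m/s and x of bottle_red in the frame of tray_red between -0.014 and 0.014 m and y of bottle_red in the frame of tray_red between -0.014 and 0.014 m and z of bottle_blue in the frame of tray_blue between 0 and 0.008 m and x of bottle_blue in the frame of tray_blue between -0.014 and 0.014 m and y of bottle_blue in the frame of tray_blue between -0.014 and 0.014 m and z of bottle_yellow in the frame of tray_yellow between 0 and 0.008 m and x of bottle_yellow in the frame of tray_yellow between -0.014 and 0.014 m and y of bottle_yellow in the frame of tray_yellow between -0.014 and 0.014 m and distance of each of bottle_white, bottle_black, neighbour_a, neighbour_b from where it was at the start of the episode below 0.015 m); the robot touches nothing.
It fails at once if a bottle that should be left alone is pushed more than 25 mm or tipped by more than 0.3 rad (distance of any of bottle_white, bottle_black, neighbour_a, neighbour_b from where it was at the start of the episode above 0.025 m or angle between any of bottle_white, bottle_black, neighbour_a, neighbour_b's own z axis and vertical above 0.3 rad).
It fails at once if a colour-capped bottle is tipped by more than 0.7 rad (angle between any of bottle_red, bottle_blue, bottle_yellow's own z axis and vertical above 0.7 rad).
It also fails if it takes over 77 s, if anything falls off the work surface, if the arm or the gripper's body presses on something with over 40 N, if the wrist force passes 120 N, or if a joint passes its speed limit or range.

## Working session

There is one attempt and no reset: what is moved stays moved. The work goes in short steps, Python scripts to look and compute and a shell command to move; the robot and the scene stay as the last step left them, time stands still between calls to the robot, and variables do not carry over. Pictures are saved under pics/ and viewed, about 12 in all and at most 16, crops included, and the job is handed in when it is done.

```bash
mkdir -p pics; ls; python3 - <<'E'
from station import bot
import cv2,json
for n in("top","side"):
    cv2.imwrite(f"pics/{n}0.png",bot.camera(n)[:,:,::-1])
    print(bot.camera_model(n))
print(bot.read_state(),bot.tcp_to_grasp)
E
```

```text
pics
{'K': array([[381.31262546,   0.        , 314.29812641],
       [  0.        , 381.31262546, 202.80660099],
       [  0.        ,   0.        ,   1.        ]]), 'dist': array([-0.02154004,  0.        ,  0.        ,  0.        ,  0.        ]), 'rvec': array([ 2.12530409, -2.13999789,  0.19724641]), 'tvec': array([-41.33288454, 478.51232047, 940.70913097])}
{'K': array([[406.8575297 ,   0.        , 323.71989499],
       [  0.        , 406.8575297 , 202.59021088],
       [  0.        ,   0.        ,   1.        ]]), 'dist': array([-0.02521368,  0.        ,  0.        ,  0.        ,  0.        ]), 'rvec': array([ 2.27375933, -0.3976944 ,  0.18735005]), 'tvec': array([-441.5473752 ,  112.27124281, 1127.73441294])}
{'time_s': 0.1, 'q': array([ 9.94006021e-01,  2.87130743e-01,  1.57802801e+00,  6.79368539e-06,
        1.27859593e+00, -1.50008099e-01]), 'dq': array([-0.00057277, -0.00122204, -0.00397954, -0.001092  , -0.00030727,
        0.00045611]), 'tau': array([-3.98511372e-05, -4.07303703e+01, -2.93697774e+01, -1.75381597e-04,
        3.44290842e-03,  1.10497373e-05]), 'ee_pos': array([279.06252714, 613.96362099, 230.05111211]), 'orientation': array([-1.57046679,  0.00213679,  1.14401251]), 'wrist_force': array([-0.36308534,  0.24377862, -0.25176521]), 'moment': array([ 0.05243993, -0.00349395, -0.00135632]), 'opening': 85.38276969929713} 18.700000000000003
```

View pics/top0.png

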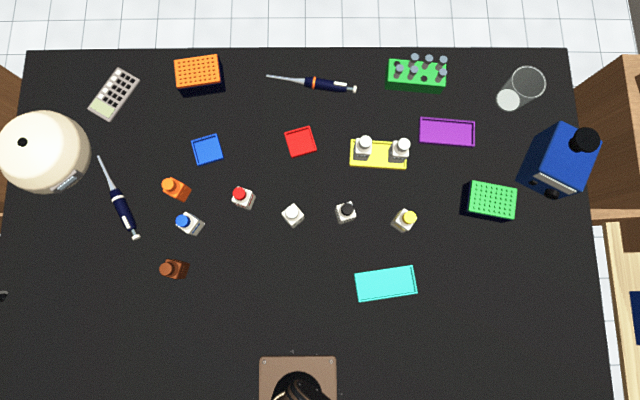

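View pics/side0.png

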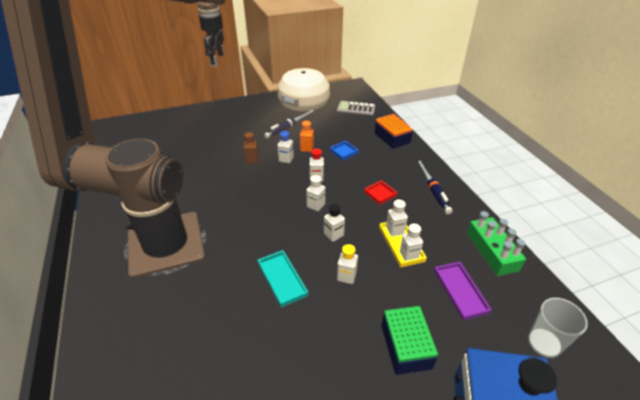

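```bash
cat > h.py <<'E'
from station import bot
import cv2,numpy as np
from scipy.optimize import minimize
S=4
C={n:bot.camera_model(n) for n in("top","side")}
def proj(n,P):
    c=C[n];return cv2.projectPoints(np.asarray(P,float).reshape(-1,3),c["rvec"],c["tvec"],c["K"],c["dist"])[0].reshape(-1,2)
def back(n,uv,z):
    c=C[n];R=cv2.Rodrigues(c["rvec"])[0];o=-R.T@c["tvec"]
    d=R.T@np.append(cv2.undistortPoints(np.float64([[uv]]),c["K"],c["dist"]).ravel(),1)
    return (o+d*(z-o[2])/d[2])[:2]
def sq(a,b,z):return [[i*a,j*b,z] for i in(-1,1) for j in(-1,1)]
t=np.linspace(0,2*np.pi,25)
def circ(z):return np.c_[15*np.cos(t),15*np.sin(t),0*t+z].tolist()
def bottle(dy=0,dz=0):
    return [np.add(h,[0,dy,dz]) for h in(sq(21,21,0)+sq(21,21,70),sq(21,21,70)+circ(82),circ(82)+circ(106))]
def tray(b):return [np.array(sq(36,b,0)+sq(36,b,16))]
M=dict(bottle=bottle(),tray=tray(36),ytray=tray(76)+bottle(48,4)+bottle(-48,4))
def hulls(n,kind,p):
    c,s=np.cos(p[2]),np.sin(p[2]);R=np.array([[c,-s,0],[s,c,0],[0,0,1]])
    return [cv2.convexHull(np.float32(proj(n,h@R.T+[p[0],p[1],0])*S+(S-1)/2)) for h in M[kind]]
def render(n,items):
    m=np.zeros((400*S,640*S),np.uint8)
    for k,p in items:
        for h in hulls(n,k,p):cv2.fillConvexPoly(m,np.int32(np.round(h*16)),1,shift=4)
    return m
def masks(im,thr=95):
    return {n:(cv2.resize(im[n].max(2),None,fx=S,fy=S,interpolation=cv2.INTER_CUBIC)>thr).astype(np.uint8) for n in im}
def fit(mk,items,names,cams=("top","side"),rounds=2):
    for _ in range(rounds):
        for a in names:
            k,p0=items[a];oth=[v for b,v in items.items() if b!=a];base={};win={}
            for n in cams:
                h=np.vstack(hulls(n,k,p0)).reshape(-1,2);lo=np.maximum(h.min(0)-20,0).astype(int);hi=(h.max(0)+20).astype(int)
                win[n]=np.s_[lo[1]:hi[1],lo[0]:hi[0]];base[n]=render(n,oth)[win[n]]
            def f(v):
                p=[v[0],v[1],v[2]/50]
                return sum(np.mean((render(n,[(k,p)])[win[n]]|base[n])!=mk[n][win[n]]) for n in cams)
            best=min((minimize(f,[p0[0],p0[1],y*50],method="Nelder-Mead",options=dict(initial_simplex=np.array([p0[0],p0[1],y*50])+np.array([[-3,-3,-6],[6,0,0],[0,6,0],[0,0,10]]),xatol=.1,fatol=1e-6,maxiter=70)) for y in ([p0[2]-.5,p0[2],p0[2]+.5] if _==0 else [p0[2]])),key=lambda r:r.fun)
            items[a]=(k,(best.x[0],best.x[1],best.x[2]/50))
            if _==rounds-1:print(a,np.round(items[a][1],3),"err",round(best.fun,4))
    return items
def overlay(im,items,n,box,f,name):
    o=cv2.resize(im[n],None,fx=S,fy=S,interpolation=cv2.INTER_CUBIC)[:,:,::-1].copy()
    for k,p in items.values():cv2.polylines(o,[np.int32(h) for h in hulls(n,k,p)],1,(0,255,0),1)
    x0,y0,x1,y1=[v*S for v in box];cv2.imwrite(name,cv2.resize(o[y0:y1,x0:x1],None,fx=f/S,fy=f/S))
E
cat > m.py <<'E'
from h import *
import pickle
im={n:cv2.imread(f"pics/{n}0.png")[:,:,::-1] for n in C}
px=dict(red=(239,193),blue=(182,217),yellow=(410,218),white=(292,212),black=(347,209),orange=(169,184),brown=(165,269))
it={k:("bottle",(*back("top",v,106),0.)) for k,v in px.items()}
it["tray_red"]=("tray",(*back("top",(300,141),16),.2));it["tray_blue"]=("tray",(*back("top",(207,149),16),.2))
it["tray_yellow"]=("ytray",(*back("top",(378,154),16),0.))
mk=masks(im)
fit(mk,it,list(it))
pickle.dump(it,open("it.pkl","wb"))
overlay(im,it,"top",(150,120,430,290),2.85,"pics/ov_top.png")
overlay(im,it,"side",(230,110,440,290),3.3,"pics/ov_side.png")
E
time python3 m.py
```

```text
red [494.758 139.925   1.123] err 0.0622
blue [427.452 275.451   0.955] err 0.0737
yellow [ 432.43  -274.749   -0.647] err 0.0435
white [447.254  10.79   -0.868] err 0.0371
black [ 4.54187e+02 -1.24712e+02  2.77000e-01] err 0.2426
orange [517.757 314.234  -0.625] err 0.128
brown [313.703 306.463   1.447] err 0.3118
tray_red [ 6.57142e+02 -7.30000e+00  2.88000e-01] err 0.0642
tray_blue [6.36060e+02 2.48405e+02 2.92000e-01] err 0.0359
tray_yellow [ 6.19021e+02 -2.19947e+02 -7.20000e-02] err 0.0643
real	0m6.476s
user	0m5.466s
sys	0m0.623s
```

View pics/ov_top.png

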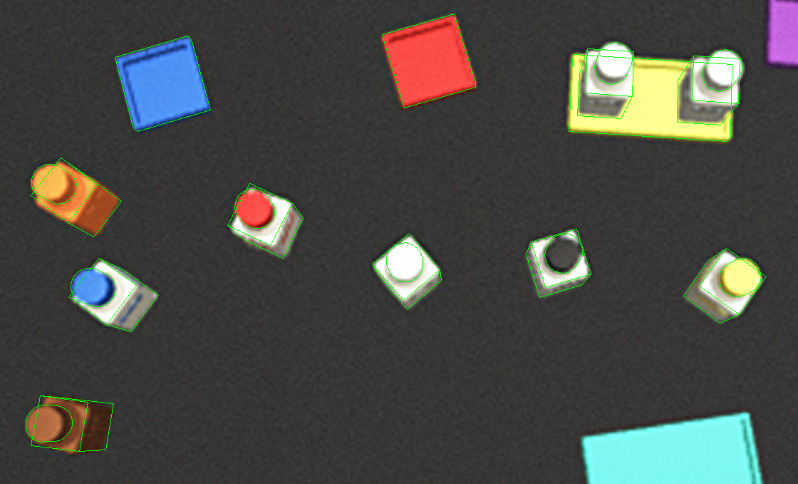

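View pics/ov_side.png

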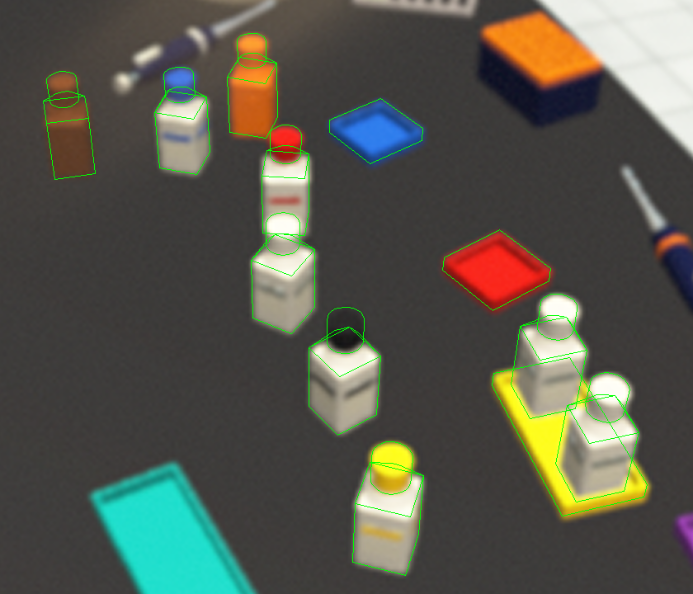

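The top and side overlays fit well. For the blue bottle, with its cap at top pixel (182,217), the look-alikes are the orange bottle (169,184) and the brown one (165,269). For the yellow tray (378,154) they are the purple one (447,132) and the turquoise one (386,284). The close crop shows a blue cap and a blue stripe, so I'm starting with that bottle.

```bash
cat > go.py <<'E'
import sys,numpy as np
from station import bot
x,y,z,yaw=map(float,sys.argv[1:5])
s=bot.read_state();p=s["ee_pos"];w=s["orientation"][2]
d=np.array([x,y,z])-p
f=lambda w:np.round([np.cos(w)*d[0]+np.sin(w)*d[1],-d[2],-np.sin(w)*d[0]+np.cos(w)*d[1]],1)
print("t",round(s["time_s"],2),"at",np.round(p,1),"yaw",round(w,3),"rpy",np.round(s["orientation"][:2],3),"open",round(s["opening"],1))
print("spin deg",round(np.degrees(w-yaw),2),"slide now",f(w),"slide after spin",f(yaw))
E
python3 go.py 427.5 275.5 170 .955
python3 -m inch '{"slide":[[0,0,0],[0,0,0]],"spin":[5.4,5.4]}' 1 50
python3 go.py 427.5 275.5 170 .955
```

```text
t 0.1 at [279.1 614.  230.1] yaw 1.144 rpy [-1.57   0.002] open 85.4
spin deg 10.83 slide now [-246.7   60.1 -275.2] slide after spin [-190.6   60.1 -316.7]
time_s: 0.35
ee_pos: [279.2, 614.1, 230.5]
orientation: [-1.571, 0.001, 0.952]
wrist_force: [0.8, 0.1, -0.2]
opening: 86.1
t 0.35 at [279.2 614.1 230.5] yaw 0.952 rpy [-1.571e+00  1.000e-03] open 86.1
spin deg -0.15 slide now [-189.9   60.5 -317.2] slide after spin [-190.7   60.5 -316.7]
```

```bash
python3 -m inch '{"slide":[[-0.027,0,-0.045],[-0.027,0,-0.045],[-0.027,0.01,-0.045],[-0.027,0.01,-0.045],[-0.027,0.02,-0.045],[-0.027,0.02,-0.046],[-0.028,0,-0.046],[0,0,0]],"spin":[0,0,0,0,0,0,0,0]}'
python3 go.py 427.5 275.5 80 .955
```

```text
time_s: 1.35
ee_pos: [429.4, 273.4, 170.6]
orientation: [-1.57, 0.001, 0.95]
wrist_force: [0.4, -0.4, -0.5]
opening: 85.5
t 1.35 at [429.4 273.4 170.6] yaw 0.95 rpy [-1.57e+00  1.00e-03] open 85.5
spin deg -0.27 slide now [ 0.6 90.6  2.7] slide after spin [ 0.6 90.6  2.7]
```

```bash
python3 -m inch '{"slide":[[0,0.02,0.002],[0,0.02,0],[0,0.02,0],[0,0.02,0],[0,0.01,0],[0,0,0]],"spin":[0,0,0,0,0,0]}'
python3 go.py 427.5 275.5 80 .955
python3 - <<'E'
from h import *
im=bot.camera("side")[:,:,::-1]
cv2.imwrite("pics/s1.png",cv2.resize(im[80:200,220:370],None,fx=4,fy=4,interpolation=cv2.INTER_CUBIC))
E
```

```text
time_s: 2.1
ee_pos: [426.2, 277.8, 80.6]
orientation: [-1.57, 0.001, 0.956]
wrist_force: [0.4, -0.1, 0.2]
opening: 85.2
t 2.1 at [426.2 277.8  80.6] yaw 0.956 rpy [-1.57e+00  1.00e-03] open 85.2
spin deg 0.07 slide now [-1.1  0.6 -2.4] slide after spin [-1.1  0.6 -2.4]
```

View pics/s1.png

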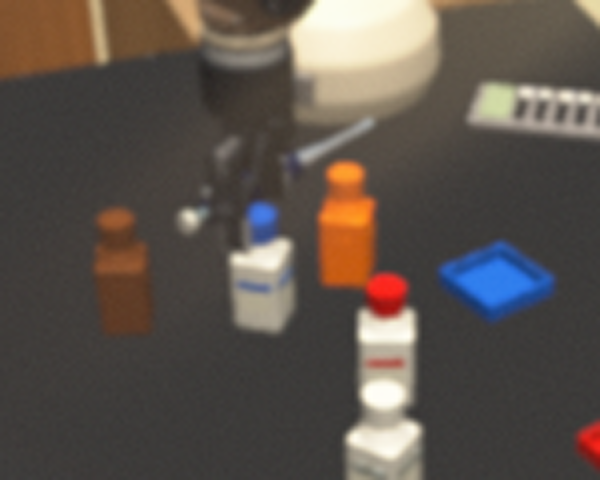

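The crop shows the open fingers around the blue cap at crop pixel (263,222), clear of the orange and brown bottles. I'll correct by 2 mm and close.

```bash
python3 -m inch '{"slide":[[-0.001,0,-0.002],[0,0,0]],"spin":[0,0]}'
python3 -m inch '{"slide":[[0,0,0],[0,0,0],[0,0,0],[0,0,0],[0,0,0],[0,0,0]],"spin":[0,0,0,0,0,0]}' -1 50
python3 -m inch '{"slide":[[0,-0.005,0],[0,-0.02,0],[0,-0.035,0],[0,-0.035,0],[0,-0.025,0],[0,0,0]],"spin":[0,0,0,0,0,0]}'
python3 go.py 636 248.4 200 .292
```

```text
time_s: 2.4
ee_pos: [428.6, 275.6, 82.2]
orientation: [-1.572, -0.001, 0.955]
wrist_force: [-0.4, 0.2, 0.1]
opening: 85.3
time_s: 3.15
ee_pos: [428.0, 275.4, 81.5]
orientation: [-1.571, 0.0, 0.956]
wrist_force: [-0.9, -1.3, 3.0]
opening: 28.3
time_s: 3.9
ee_pos: [429.3, 276.1, 203.6]
orientation: [-1.574, -0.005, 0.956]
wrist_force: [-0.2, 1.0, -2.0]
opening: 28.4
t 3.9 at [429.3 276.1 203.6] yaw 0.956 rpy [-1.574 -0.005] open 28.4
spin deg 38.02 slide now [  96.6    3.6 -184.8] slide after spin [190.    3.6 -86.1]
```

```bash
python3 -m inch '{"slide":[[0,0,0],[0,0,0],[0,0,0],[0,0,0],[0,0,0]],"spin":[8,11,11,8,0]}'
python3 -m inch '{"slide":[[0.015,0,-0.007],[0.035,0,-0.016],[0.04,0,-0.018],[0.04,0,-0.018],[0.035,0,-0.016],[0.025,0,-0.011],[0,0,0],[0,0,0]],"spin":[0,0,0,0,0,0,0,0]}'
python3 go.py 636 248.4 86 .292
python3 - <<'E'
from h import *
for n,b in(("side",(270,70,390,190)),("top",(140,90,260,210))):
    im=bot.camera(n)[:,:,::-1];cv2.imwrite(f"pics/b_{n}.png",im)
    x0,y0,x1,y1=b;globals()[n]=cv2.resize(im[y0:y1,x0:x1],(400,400),interpolation=cv2.INTER_CUBIC)
cv2.imwrite("pics/b1.png",np.hstack([side,top]))
E
```

```text
time_s: 4.53
ee_pos: [427.1, 275.2, 199.3]
orientation: [-1.571, 0.003, 0.303]
wrist_force: [-0.4, -0.2, -1.9]
opening: 28.5
time_s: 5.52
ee_pos: [634.6, 249.6, 200.4]
orientation: [-1.571, 0.002, 0.302]
wrist_force: [-0.5, -0.1, -1.5]
opening: 28.6
t 5.53 at [634.6 249.6 200.4] yaw 0.302 rpy [-1.571  0.002] open 28.6
spin deg 0.56 slide now [  1.  114.4  -1.6] slide after spin [  1.  114.4  -1.5]
```

View pics/b1.png

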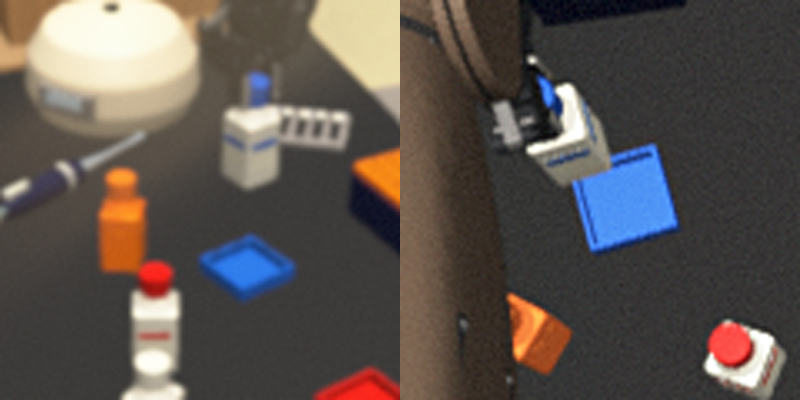

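The blue bottle hangs upright over the blue tray and is aligned with its walls. Lowering it now.

```bash
python3 -m inch '{"slide":[[0.001,0.015,-0.002],[0,0.03,0],[0,0.03,0],[0,0.02,0],[0,0.01,0],[0,0.005,0],[0,0,0],[0,0,0]],"spin":[0,0,0,0,0,0,0,0]}'
python3 go.py 636 248.4 85 .292
python3 - <<'E'
from h import *
im=bot.camera("side")[:,:,::-1]
cv2.imwrite("pics/s2.png",cv2.resize(im[90:200,290:400],(500,500),interpolation=cv2.INTER_CUBIC))
E
```

```text
time_s: 6.62
ee_pos: [637.3, 248.3, 92.6]
orientation: [-1.571, -0.002, 0.301]
wrist_force: [0.6, -0.3, -1.4]
opening: 28.3
t 6.62 at [637.3 248.3  92.6] yaw 0.301 rpy [-1.571 -0.002] open 28.3
spin deg 0.53 slide now [-1.2  7.6  0.5] slide after spin [-1.2  7.6  0.5]
```

View pics/s2.png

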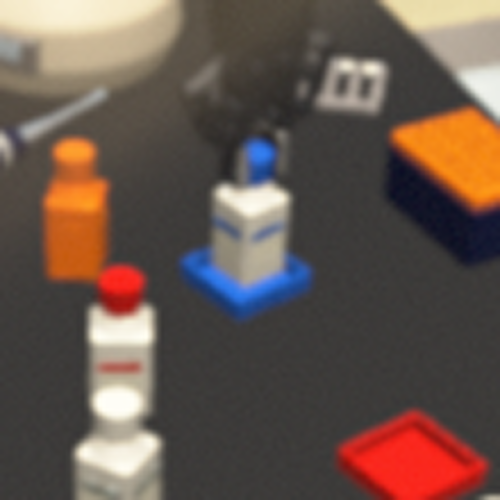

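The bottle is centred in the tray, about 7 mm above the floor. I'll lower it gently until the force shows contact.

```bash
python3 -m inch '{"slide":[[0,0.003,0],[0,0.002,0],[0,0,0]],"spin":[0,0,0]}'
python3 -m inch '{"slide":[[0,0.001,0],[0,0.001,0],[0,0,0]],"spin":[0,0,0]}'
```

```text
time_s: 7.05
ee_pos: [636.2, 248.1, 85.9]
orientation: [-1.571, 0.001, 0.301]
wrist_force: [-0.2, 0.9, -1.6]
opening: 28.4
time_s: 7.42
ee_pos: [636.7, 248.2, 85.6]
orientation: [-1.571, -0.0, 0.301]
wrist_force: [-2.8, -1.1, 5.7]
opening: 28.7
```

Contact. I'll release, rise and head for the red bottle.

```bash
python3 -m inch '{"slide":[[0,0,0],[0,0,0],[0,0,0],[0,0,0]],"spin":[0,0,0,0]}' 1
python3 -m inch '{"slide":[[0,-0.02,0],[0,-0.04,0],[0,-0.04,0],[0,0,0],[0,0,0],[0,0,0],[0,0,0],[0,0,0]],"spin":[0,0,0,10.7,10.7,10.7,10.7,0]}'
python3 go.py 494.8 139.9 170 -.447
```

```text
time_s: 7.92
ee_pos: [636.5, 248.2, 84.1]
orientation: [-1.571, 0.0, 0.301]
wrist_force: [0.3, -0.4, 0.9]
opening: 85.7
time_s: 8.93
ee_pos: [637.0, 248.2, 186.0]
orientation: [-1.57, -0.002, -0.444]
wrist_force: [-0.1, -1.0, -0.4]
opening: 85.1
t 8.93 at [637.  248.2 186. ] yaw -0.444 rpy [-1.57  -0.002] open 85.1
spin deg 0.19 slide now [ -81.9   16.  -158.9] slide after spin [ -81.4   16.  -159.2]
```

```bash
python3 -m inch '{"slide":[[-0.02,0,-0.04],[-0.02,0,-0.04],[-0.02,0.006,-0.04],[-0.022,0.01,-0.039],[0,0,0],[0,0,0]],"spin":[0,0,0,0,0,0]}'
python3 go.py 494.8 139.9 80 -.447
python3 -m inch '{"slide":[[0,0.02,0],[0,0.03,0],[0,0.02,0],[0,0.015,0],[0,0.004,0],[0,0,0],[0,0,0]],"spin":[0,0,0,0,0,0,0]}'
python3 go.py 494.8 139.9 80 -.447
python3 - <<'E'
from h import *
im=bot.camera("side")[:,:,::-1]
a=cv2.resize(im[90:200,290:400],(400,400),interpolation=cv2.INTER_CUBIC)
im=bot.camera("top")[:,:,::-1]
b=cv2.resize(im[100:240,170:310],(400,400),interpolation=cv2.INTER_CUBIC)
cv2.imwrite("pics/s3.png",np.hstack([a,b]))
E
```

```text
time_s: 9.68
ee_pos: [495.3, 140.2, 169.8]
orientation: [-1.569, -0.003, -0.444]
wrist_force: [-0.3, -0.1, 0.6]
opening: 85.2
t 9.68 at [495.3 140.2 169.8] yaw -0.444 rpy [-1.569 -0.003] open 85.2
spin deg 0.15 slide now [-0.3 89.8 -0.5] slide after spin [-0.3 89.8 -0.5]
time_s: 10.55
ee_pos: [494.8, 140.2, 80.3]
orientation: [-1.57, -0.002, -0.446]
wrist_force: [-0.2, 1.1, -0.1]
opening: 85.3
t 10.55 at [494.8 140.2  80.3] yaw -0.446 rpy [-1.57  -0.002] open 85.3
spin deg 0.08 slide now [ 0.1  0.3 -0.2] slide after spin [ 0.1  0.3 -0.2]
```

View pics/s3.png

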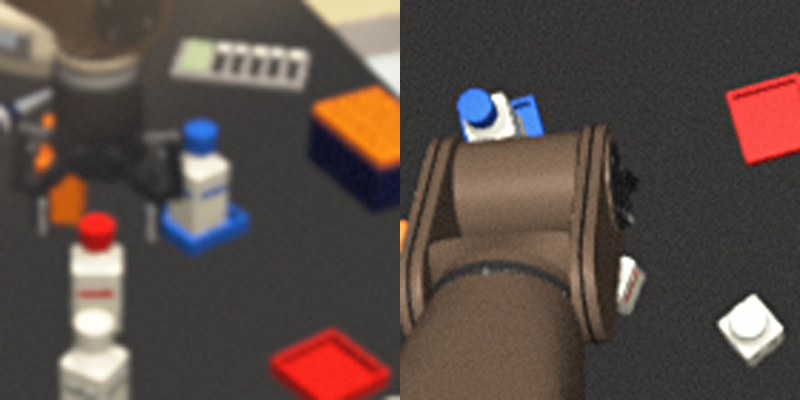

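Blue stands upright in its tray. The fingers straddle the red cap at crop pixel (97,232). Closing.

```bash
python3 -m inch '{"slide":[[0,0,0],[0,0,0],[0,0,0],[0,0,0],[0,0,0],[0,0,0]],"spin":[0,0,0,0,0,0]}' -1 50
python3 -m inch '{"slide":[[0,-0.005,0],[0,-0.02,0],[0,-0.035,0],[0,-0.035,0],[0,-0.025,0],[0,0,0]],"spin":[0,0,0,0,0,0]}'
python3 -m inch '{"slide":[[0,0,0],[0,0,0],[0,0,0],[0,0,0],[0,0,0],[0,0,0]],"spin":[-7,-10,-10,-10,-5,0]}'
python3 go.py 657.1 -7.3 200 .288
```

```text
time_s: 11.4
ee_pos: [494.1, 140.1, 79.6]
orientation: [-1.571, -0.0, -0.446]
wrist_force: [-0.2, 0.3, 2.2]
opening: 28.6
time_s: 12.15
ee_pos: [495.3, 140.1, 201.5]
orientation: [-1.568, -0.004, -0.446]
wrist_force: [-0.1, -0.8, -0.8]
opening: 28.4
time_s: 12.9
ee_pos: [492.9, 139.9, 197.3]
orientation: [-1.57, 0.003, 0.286]
wrist_force: [-0.0, 0.2, -0.5]
opening: 28.3
t 12.9 at [492.9 139.9 197.3] yaw 0.286 rpy [-1.57   0.003] open 28.3
spin deg -0.11 slide now [ 116.    -2.7 -187.5] slide after spin [ 115.6   -2.7 -187.7]
```

```bash
python3 -m inch '{"slide":[[0.01,0,-0.017],[0.021,0,-0.033],[0.022,0,-0.036],[0.022,0,-0.036],[0.021,0,-0.035],[0.014,0,-0.021],[0.006,0,-0.01],[0,0,0]],"spin":[0,0,0,0,0,0,0,0]}'
python3 -m inch '{"slide":[[0,0.015,0],[0,0.03,0],[0,0.03,0],[0,0.02,0],[0,0.01,0],[0,0,0],[0,0,0]],"spin":[0,0,0,0,0,0,0]}'
python3 go.py 657.1 -7.3 85 .288
python3 - <<'E'
from h import *
im=bot.camera("side")[:,:,::-1]
a=cv2.resize(im[120:230,325:435],(400,400),interpolation=cv2.INTER_CUBIC)
im=bot.camera("top")[:,:,::-1]
b=cv2.resize(im[100:240,230:370],(400,400),interpolation=cv2.INTER_CUBIC)
cv2.imwrite("pics/s4.png",np.hstack([a,b]))
E
```

```text
time_s: 13.9
ee_pos: [658.6, -8.2, 198.6]
orientation: [-1.57, 0.001, 0.286]
wrist_force: [-0.1, -0.3, -1.3]
opening: 28.5
time_s: 14.78
ee_pos: [659.5, -7.5, 95.8]
orientation: [-1.572, -0.002, 0.287]
wrist_force: [0.5, -0.2, -0.1]
opening: 28.1
t 14.78 at [659.5  -7.5  95.8] yaw 0.287 rpy [-1.572 -0.002] open 28.1
spin deg -0.04 slide now [-2.2 10.8  0.9] slide after spin [-2.2 10.8  0.9]
```

View pics/s4.png

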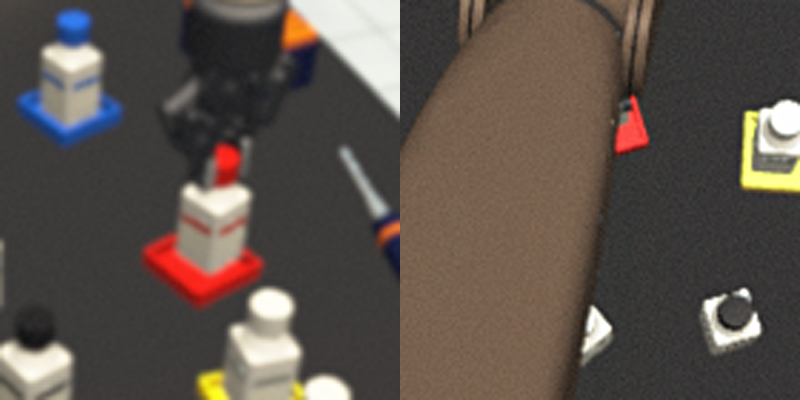

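The red bottle is above its tray and well centred, about 11 mm up. Lowering it to contact.

```bash
python3 -m inch '{"slide":[[-0.002,0.004,0.001],[0,0.003,0],[0,0.001,0],[0,0,0]],"spin":[0,0,0,0]}'
python3 -m inch '{"slide":[[0,0.002,0],[0,0.001,0],[0,0,0]],"spin":[0,0,0]}'
python3 -m inch '{"slide":[[0,0.001,0],[0,0,0]],"spin":[0,0]}'
```

```text
time_s: 15.38
ee_pos: [656.2, -7.0, 86.1]
orientation: [-1.571, 0.0, 0.287]
wrist_force: [-0.8, 0.3, -1.2]
opening: 28.7
time_s: 15.75
ee_pos: [656.4, -7.0, 83.6]
orientation: [-1.571, -0.0, 0.287]
wrist_force: [-0.9, 0.7, 0.6]
opening: 28.4
time_s: 16.0
ee_pos: [656.5, -7.1, 83.6]
orientation: [-1.571, -0.0, 0.288]
wrist_force: [-3.6, 0.1, 4.2]
opening: 28.6
```

```bash
python3 -m inch '{"slide":[[0,0,0],[0,0,0],[0,0,0],[0,0,0]],"spin":[0,0,0,0]}' 1
python3 -m inch '{"slide":[[0,-0.02,0],[0,-0.05,0],[0,-0.05,0]],"spin":[0,0,0]}'
python3 -m inch '{"slide":[[0,0,0],[0,0,0],[0,0,0],[0,0,0],[0,0,0],[0,0,0]],"spin":[10.7,10.7,10.7,10.7,10.7,0]}'
python3 go.py 432.4 -274.7 170 -.647
```

```text
time_s: 16.5
ee_pos: [656.2, -7.0, 82.1]
orientation: [-1.571, 0.0, 0.287]
wrist_force: [-0.8, 0.3, 0.1]
opening: 85.5
time_s: 16.88
ee_pos: [656.3, -7.0, 204.9]
orientation: [-1.571, -0.001, 0.287]
wrist_force: [0.5, -0.3, -0.0]
opening: 85.6
time_s: 17.62
ee_pos: [656.7, -7.0, 204.0]
orientation: [-1.57, -0.002, -0.644]
wrist_force: [-0.3, 0.1, -0.9]
opening: 85.7
t 17.62 at [656.7  -7.  204. ] yaw -0.644 rpy [-1.57  -0.002] open 85.7
spin deg 0.16 slide now [ -18.6   34.  -348.7] slide after spin [ -17.6   34.  -348.8]
```

Scene is clear of the arm over the bench centre only partly, so I'll move first, then descend.

```bash
python3 -m inch '{"slide":[[-0.003,0,-0.05],[-0.003,0,-0.055],[-0.003,0,-0.055],[-0.003,0,-0.055],[-0.003,0.01,-0.055],[-0.003,0.024,-0.05],[0,0,-0.029],[0,0,0]],"spin":[0,0,0,0,0,0,0,0]}'
python3 -m inch '{"slide":[[0,0.03,0],[0,0,0],[0,0,0]],"spin":[0,0,0]}'
python3 go.py 432.4 -274.7 80 -.647
```

```text
time_s: 18.62
ee_pos: [430.9, -276.2, 169.0]
orientation: [-1.571, -0.001, -0.647]
wrist_force: [0.8, 0.1, 0.6]
opening: 85.5
time_s: 19.0
ee_pos: [432.6, -274.5, 139.4]
orientation: [-1.571, -0.001, -0.645]
wrist_force: [0.1, 1.0, 0.2]
opening: 85.4
t 19.0 at [ 432.6 -274.5  139.4] yaw -0.645 rpy [-1.571e+00 -1.000e-03] open 85.4
spin deg 0.14 slide now [-0.  59.4 -0.3] slide after spin [-0.  59.4 -0.3]
```

```bash
python3 -m inch '{"slide":[[0,0.02,0],[0,0.02,0],[0,0.015,0],[0,0.004,0],[0,0,0],[0,0,0]],"spin":[0,0,0,0,0,0]}'
python3 -m inch '{"slide":[[0,0,0],[0,0,0],[0,0,0],[0,0,0],[0,0,0],[0,0,0]],"spin":[0,0,0,0,0,0]}' -1 50
python3 -m inch '{"slide":[[0,-0.005,0],[0,-0.02,0],[0,-0.04,0],[0,-0.04,0],[0,-0.025,0],[0,-0.01,0],[0,0,0]],"spin":[0,0,0,0,0,0,0]}'
python3 -m inch '{"slide":[[0,0,0],[0,0,0],[0,0,0],[0,0,0],[0,0,0],[0,0,0]],"spin":[-6,-9,-9,-6,-3,0]}'
python3 go.py 619 -219.9 210 -.072
python3 - <<'E'
from h import *
import pickle
it=pickle.load(open("it.pkl","rb"));im={n:bot.camera(n) for n in C}
for n in C:cv2.imwrite(f"pics/y_{n}.png",im[n][:,:,::-1])
overlay(im,it,"side",(290,100,450,300),3,"pics/s5.png")
E
```

```text
time_s: 19.75
ee_pos: [432.2, -275.2, 80.2]
orientation: [-1.571, -0.002, -0.646]
wrist_force: [0.5, 0.2, -0.3]
opening: 85.4
time_s: 20.5
ee_pos: [431.7, -274.7, 79.6]
orientation: [-1.571, 0.0, -0.646]
wrist_force: [-1.8, 0.9, 3.4]
opening: 28.7
time_s: 21.38
ee_pos: [431.7, -274.7, 219.1]
orientation: [-1.571, -0.0, -0.646]
wrist_force: [-0.6, 0.4, -1.1]
opening: 28.8
time_s: 22.12
ee_pos: [431.0, -274.1, 217.2]
orientation: [-1.569, 0.003, -0.071]
wrist_force: [-0.1, -0.5, -1.7]
opening: 29.0
t 22.12 at [ 431.  -274.1  217.2] yaw -0.071 rpy [-1.569  0.003] open 29.0
spin deg 0.05 slide now [183.7   7.2  67.4] slide after spin [183.6   7.2  67.6]
```

View pics/s5.png

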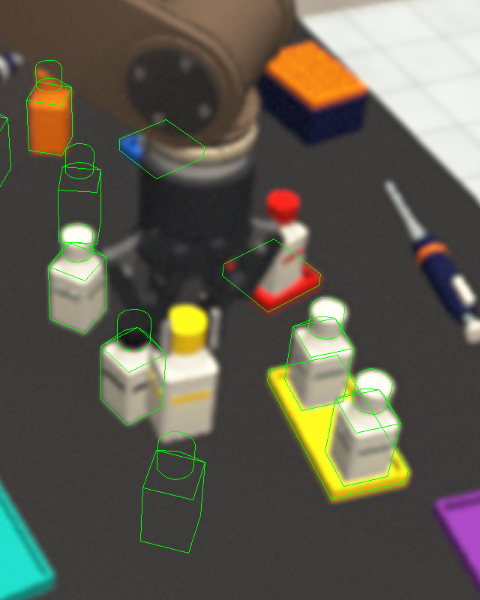

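The yellow bottle is held upright. I'll fit the neighbours separately, per camera, to place the gap exactly, and check the bottle in hand.

```bash
python3 - <<'E'
from h import *
import pickle
it0=pickle.load(open("it.pkl","rb"))
im={n:cv2.imread(f"pics/{n}0.png")[:,:,::-1] for n in C};mk=masks(im)
M["nb"]=bottle(0,4);M["yt"]=tray(76)
x,y,w=it0["tray_yellow"][1];e=np.array([-np.sin(w),np.cos(w)])*48
for cams in(("top",),("side",),("top","side")):
    print(cams);it=dict(it0);it.pop("tray_yellow")
    it["yt"]=("yt",(x,y,w))
    it["na"]=("nb",(x+e[0],y+e[1],w));it["nb"]=("nb",(x-e[0],y-e[1],w))
    it=fit(mk,it,["yt","na","nb"],cams,3)
    fit(mk,it,["yellow"],cams)
y={n:cv2.imread(f"pics/y_{n}.png")[:,:,::-1] for n in C}
M["held"]=bottle(0,137.6)
my={"side":cv2.inRange(cv2.resize(y["side"],None,fx=S,fy=S,interpolation=cv2.INTER_CUBIC),(150,140,0),(255,255,255))//255}
print("held, side");r=fit(my,{"h":("held",(431,-274,-.07))},["h"],("side",),3)
E
```

```text
('top',)
yt [ 6.18990e+02 -2.18138e+02 -7.40000e-02] err 0.0236
na [ 6.23388e+02 -1.71680e+02  5.00000e-02] err 0.013
nb [ 6.15632e+02 -2.67657e+02 -5.40000e-02] err 0.0336
yellow [ 432.414 -274.921   -0.646] err 0.0139
('side',)
yt [ 6.16728e+02 -2.25215e+02 -7.20000e-02] err 0.0173
na [ 6.24343e+02 -1.71749e+02 -1.10000e-01] err 0.0431
nb [ 6.17135e+02 -2.67498e+02 -1.46000e-01] err 0.021
yellow [ 432.718 -274.692   -0.666] err 0.0279
('top', 'side')
yt [ 6.18652e+02 -2.19785e+02 -7.60000e-02] err 0.0633
na [ 6.23436e+02 -1.72369e+02  1.60000e-02] err 0.0695
nb [ 6.16120e+02 -2.67529e+02 -6.80000e-02] err 0.0783
yellow [ 432.554 -274.671   -0.656] err 0.0432
held, side
h [ 4.28789e+02 -2.73000e+02  2.51000e-01] err 0.1541
```

Both cameras put the gap centre at about (620,-219.7), in line with the tray. Moving over at height.

```bash
python3 -m inch '{"slide":[[0.017,0,0.006],[0.033,0,0.012],[0.036,0,0.013],[0.036,0,0.013],[0.033,0,0.012],[0.02,0,0.008],[0.0095,0,0.003],[0,0,0]],"spin":[0,0,0,0,0,0,0,0]}'
python3 -m inch '{"slide":[[0,0,0],[0,0,0]],"spin":[0,0]}'
python3 go.py 620 -219.8 150 -.075
```

```text
time_s: 23.22
ee_pos: [620.9, -220.5, 218.8]
orientation: [-1.571, 0.001, -0.07]
wrist_force: [-0.1, 1.2, -1.9]
opening: 28.7
time_s: 23.48
ee_pos: [619.9, -221.2, 219.4]
orientation: [-1.571, 0.0, -0.071]
wrist_force: [-0.2, -0.1, -1.7]
opening: 28.6
t 23.48 at [ 619.9 -221.2  219.4] yaw -0.071 rpy [-1.571  0.   ] open 28.6
spin deg 0.21 slide now [ 0.  69.4  1.4] slide after spin [ 0.  69.4  1.4]
```

```bash
python3 -m inch '{"slide":[[0,0.015,0.0015],[0,0.007,0],[0,0,0],[0,0,0]],"spin":[0,0,0,0]}'
python3 go.py 620 -219.8 86 -.075
python3 - <<'E'
from h import *
im={n:bot.camera(n) for n in C};p=bot.read_state()["ee_pos"]
M["h"]=bottle(0,p[2]-79.7);M["nb"]=bottle(0,4)
it=dict(h=("h",(p[0],p[1],-.072)),a=("nb",(623.4,-172,-.07)),b=("nb",(616.1,-267.5,-.07)))
overlay(im,it,"side",(355,110,455,270),5,"pics/a.png");overlay(im,it,"top",(330,80,430,180),4,"pics/b.png")
a=cv2.resize(cv2.imread("pics/a.png"),None,fx=.75,fy=.75);b=cv2.imread("pics/b.png")
b=cv2.copyMakeBorder(b,0,a.shape[0]-b.shape[0],0,0,cv2.BORDER_CONSTANT);cv2.imwrite("pics/s6.png",np.hstack([a,b]))
E
```

```text
time_s: 23.98
ee_pos: [620.7, -219.5, 197.4]
orientation: [-1.571, -0.0, -0.071]
wrist_force: [-0.1, 0.2, -0.8]
opening: 28.4
t 23.98 at [ 620.7 -219.5  197.4] yaw -0.071 rpy [-1.571 -0.   ] open 28.4
spin deg 0.26 slide now [ -0.6 111.4  -0.4] slide after spin [ -0.6 111.4  -0.4]
```

View pics/s6.png

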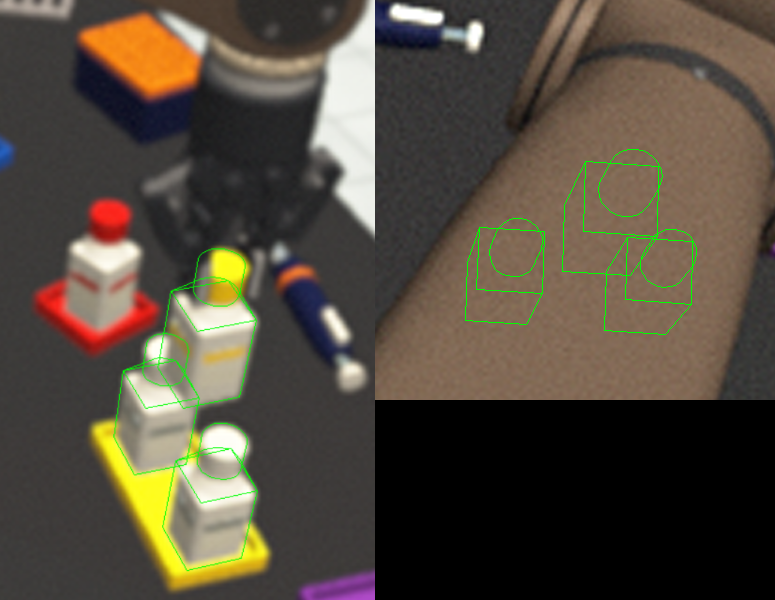

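The held bottle's side view matches the pose predicted from the TCP. Both neighbours show the same small offset in the picture, so they agree relative to each other. I'll lower in stages and watch the force.

```bash
python3 -m inch '{"slide":[[0,0.01,0],[0,0.015,0],[0,0.012,0],[0,0.005,0],[0,0,0],[0,0,0]],"spin":[0,0,0,0,0,0]}'
python3 go.py 620 -219.8 86 -.075
python3 - <<'E'
from h import *
im=bot.camera("side")
cv2.imwrite("pics/s7.png",cv2.resize(im[140:270,350:460,::-1],None,fx=4.5,fy=4.5,interpolation=cv2.INTER_CUBIC))
E
```

```text
time_s: 24.82
ee_pos: [620.9, -219.6, 155.9]
orientation: [-1.571, -0.001, -0.071]
wrist_force: [-0.2, 0.2, -0.2]
opening: 28.6
t 24.82 at [ 620.9 -219.6  155.9] yaw -0.071 rpy [-1.571e+00 -1.000e-03] open 28.6
spin deg 0.26 slide now [-0.9 69.9 -0.2] slide after spin [-0.9 69.9 -0.2]
```

View pics/s7.png

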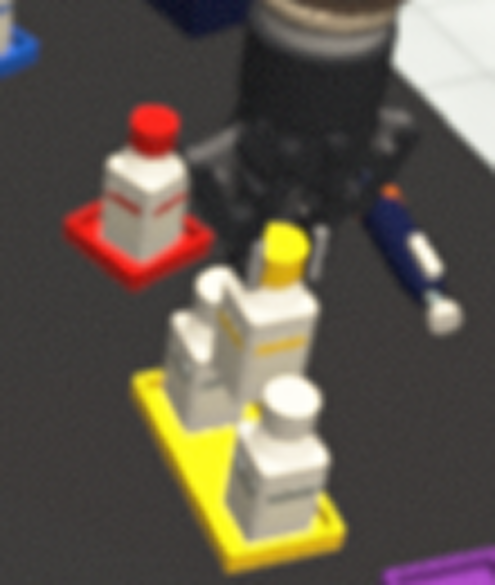

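The yellow bottle is aligned between the two white bottles, whose caps are at (215,288) and (292,400). Nothing is disturbed, so I'm continuing down.

```bash
python3 -m inch '{"slide":[[-0.001,0.01,0],[0,0.012,0],[0,0.01,0],[0,0.006,0],[0,0,0]],"spin":[0,0,0,0,0]}'
python3 -m inch '{"slide":[[0,0.01,0],[0,0.01,0],[0,0.005,0],[0,0,0],[0,0,0]],"spin":[0,0,0,0,0]}'
```

```text
time_s: 25.5
ee_pos: [619.2, -219.1, 116.3]
orientation: [-1.57, 0.002, -0.071]
wrist_force: [-0.3, -0.2, -1.1]
opening: 28.3
time_s: 26.12
ee_pos: [619.8, -219.4, 92.6]
orientation: [-1.571, -0.0, -0.07]
wrist_force: [0.3, 0.8, -1.2]
opening: 28.3
```

```bash
python3 -m inch '{"slide":[[0,0.004,0],[0,0.003,0],[0,0,0]],"spin":[0,0,0]}'
python3 -m inch '{"slide":[[0,0.001,0],[0,0.001,0],[0,0,0]],"spin":[0,0,0]}'
python3 go.py 620 -219.8 86 -.075
```

```text
time_s: 26.5
ee_pos: [619.3, -219.2, 84.8]
orientation: [-1.57, 0.001, -0.071]
wrist_force: [0.2, 0.3, -1.1]
opening: 28.5
time_s: 26.88
ee_pos: [619.7, -219.4, 83.7]
orientation: [-1.571, -0.0, -0.071]
wrist_force: [-0.6, -0.7, 0.2]
opening: 28.6
t 26.88 at [ 619.7 -219.4   83.7] yaw -0.071 rpy [-1.571 -0.   ] open 28.6
spin deg 0.26 slide now [ 0.4 -2.3 -0.3] slide after spin [ 0.4 -2.3 -0.3]
```

```bash
python3 -m inch '{"slide":[[0,0.001,0],[0,0,0]],"spin":[0,0]}'
python3 -m inch '{"slide":[[0,0,0],[0,0,0],[0,0,0],[0,0,0]],"spin":[0,0,0,0]}' 1
python3 -m inch '{"slide":[[0,-0.015,0],[0,-0.03,0],[0,-0.04,0],[0,-0.05,0],[0,-0.05,0],[0,0,0]],"spin":[0,0,0,0,0,0]}'
python3 -m inch '{"slide":[[-0.03,0,-0.05],[-0.03,0,-0.05],[-0.03,0,-0.05],[-0.03,0,-0.05],[-0.03,0,-0.05],[-0.03,0,-0.05],[0,0,0],[0,0,0]],"spin":[0,0,0,0,0,0,0,0]}'
python3 - <<'E'
from h import *
import pickle
it=pickle.load(open("it.pkl","rb"));im={n:bot.camera(n) for n in C};mk=masks(im)
M["nb"]=bottle(0,4);M["yt"]=tray(76)
b0=dict(it)
x,y,w=619.5,-219.8,-.074
it["tray_yellow"]=("yt",(x,y,w))
for k,v in dict(red=(656.6,-7.1,.288),blue=(636.5,248.2,.3),yellow=(619.7,-219.4,-.071),na=(623.4,-172,-.05),nb=(616.1,-267.5,-.07)).items():it[k]=("nb",v)
fit(mk,it,["red","blue","yellow","na","nb","white","black"])
overlay(im,it,"top",(150,110,450,290),2.6,"pics/f_top.png");overlay(im,it,"side",(230,100,450,290),3.1,"pics/f_side.png")
E
```

```text
time_s: 27.12
ee_pos: [619.8, -219.5, 83.7]
orientation: [-1.571, -0.0, -0.07]
wrist_force: [-3.8, 0.8, 4.9]
opening: 28.7
time_s: 27.62
ee_pos: [619.5, -219.3, 82.1]
orientation: [-1.571, 0.0, -0.071]
wrist_force: [0.3, 1.0, 0.5]
opening: 85.5
time_s: 28.38
ee_pos: [622.1, -220.6, 275.9]
orientation: [-1.576, -0.012, -0.07]
wrist_force: [0.0, 0.9, 0.0]
opening: 85.3
time_s: 29.38
ee_pos: [418.8, -505.4, 266.8]
orientation: [-1.569, 0.0, -0.071]
wrist_force: [-0.0, 0.4, -0.1]
opening: 85.6
red [657.961  -8.839   1.022] err 0.5017
blue [638.323 248.046   1.164] err 0.7101
yellow [ 6.23789e+02 -2.27873e+02  1.95000e-01] err 0.7729
na [ 590.872 -223.69     1.864] err 0.695
nb [ 6.11679e+02 -2.66713e+02 -3.14000e-01] err 0.7171
white [447.38   10.948  -0.884] err 0.0437
black [ 4.54331e+02 -1.24554e+02  2.89000e-01] err 0.238
```

View pics/f_side.png

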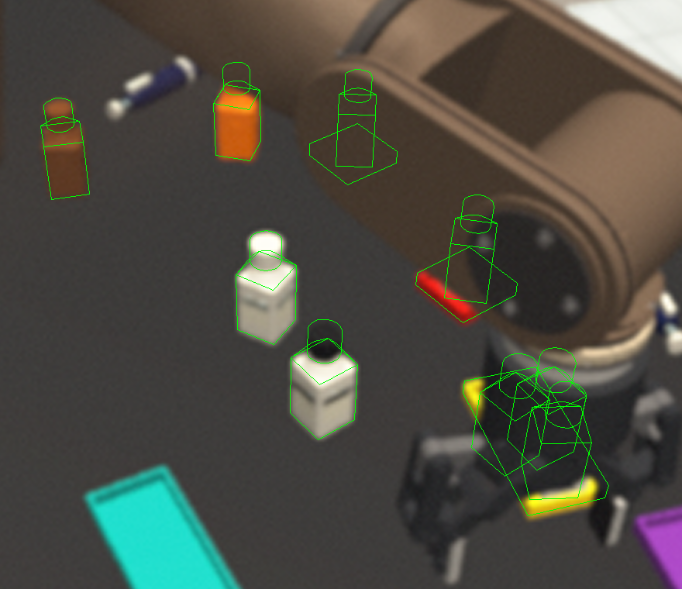

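View pics/f_top.png

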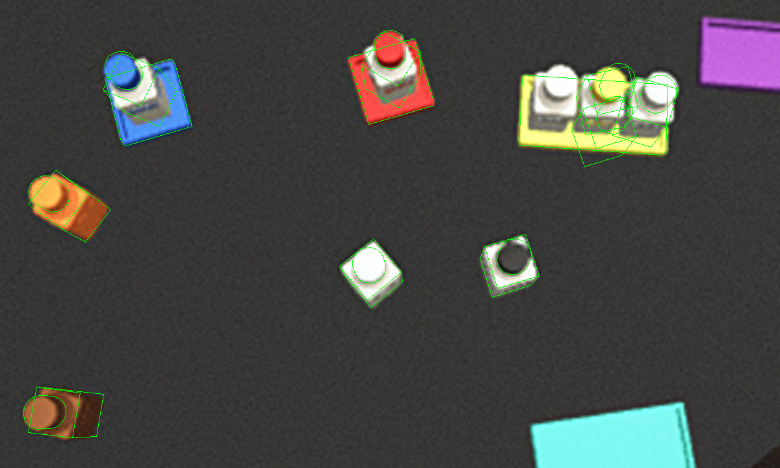

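The arm blocks the side view, but the top view is clear: all three bottles stand upright in their own trays. A numeric check from the top camera follows.

```bash
python3 - <<'E'
from h import *
import pickle
it=pickle.load(open("it.pkl","rb"));im=bot.camera("top");i0=cv2.imread("pics/top0.png")[:,:,::-1]
p=dict(red=(656.6,-7.1),blue=(636.5,248.2),yellow=(619.7,-219.4));T={"red":(657.1,-7.3,.288),"blue":(636.1,248.4,.292),"yellow":(619.5,-219.8,-.074)}
h=cv2.cvtColor(im,cv2.COLOR_RGB2HSV)
for k,v in p.items():
    # upright bottle: template match of rendered cap edges -> fit cap-coloured disc near prediction
    u=proj("top",[[*v,110]])[0];r=it_r=6
    H={"red":(0,),"blue":(108,),"yellow":(27,)}[k][0]
    d=np.abs((h[...,0].astype(int)-H+90)%180-90)<12
    m=d&(h[...,1]>90)&(h[...,2]>90);yy,xx=np.mgrid[:400,:640];m&=np.hypot(xx-u[0],yy-u[1])<6.2
    c=np.array([xx[m].mean(),yy[m].mean()]);q=back("top",c,110);e=q-np.array(T[k][:2]);w=T[k][2]
    print(k,"pred px",u.round(1),"cap px",c.round(1),"in tray",np.round([np.cos(w)*e[0]+np.sin(w)*e[1],-np.sin(w)*e[0]+np.cos(w)*e[1]],1))
for k,v,z in(("na",(623.4,-172),110),("nb",(616.1,-267.5),110),("white",it["white"][1][:2],106),("black",it["black"][1][:2],106)):
    x,y=np.int32(proj("top",[[*v,z-5]])[0]);t=i0[y-8:y+9,x-8:x+9];s=im[y-14:y+15,x-14:x+15]
    R=cv2.matchTemplate(s.copy(),t.copy(),cv2.TM_CCOEFF_NORMED);_,mx,_,l=cv2.minMaxLoc(R);print(k,"shift px",l[0]-6,l[1]-6,round(mx,3))
E
```

```text
red pred px [298.9 127.5] cap px [298.9 127.6] in tray [-0.5  0.2]
blue pred px [195.8 135.9] cap px [195.8 136.1] in tray [-0.2 -0.1]
yellow pred px [384.6 141.3] cap px [384.6 141.4] in tray [-0.1  0.6]
na shift px 0 0 0.981
nb shift px 0 0 0.999
white shift px 0 0 0.999
black shift px 0 0 0.999
```

```bash
python3 -c "
from station import bot
s=bot.read_state();print(s['time_s'],abs(s['dq']).max(),bot.close_job())"
```

```text
the job is handed in; nothing more can be done
29.525 0.005205886817865344 None
```

The blue, red and yellow bottles each stand upright in the tray of their own colour, with the yellow one in the gap between the two white-capped bottles. I picked each up by its cap, turned it square to its tray, lowered it to contact and released it. I handed the job in at 29.5 s with the gripper empty and clear of everything; no verdict was reported.

**Coloured bottles:** in the last top view all three caps were within about 1 mm of their tray centres. That figure is slightly optimistic, because I only searched close to where I expected each cap. The view itself shows all three standing in their own trays.

**Bottles to leave alone:** the two neighbours and the lone white and black bottles showed no shift from the first picture, to about one pixel (roughly 2.5 mm).

**Checks that failed or disagreed:**
- In the last side view the parked arm hid the red, blue and yellow trays, so the combined two-camera fit there failed and I ignored it. Only the top camera confirms those final positions.
- An earlier side-camera fit of the yellow bottle while it was held also failed because of a poor image mask.
- The side camera alone placed the yellow tray about 7 mm off in y. I used the midpoint between the neighbours instead, which both cameras agreed on.

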